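# Move the drilling stop one hole along its rail and keep hold of the plunger

## Task

Set the drilling stop on the bench to the next hole: first slide the orange transport-lock grip away from the rail to its end stop, then pull up the yellow plunger knob, slide the blue stop sleeve one hole towards the red end of the rail, and let the pin down fully into that hole. Finish while still holding the yellow knob, with the pin fully home; do not let go. Leave the other things on the bench where they are.

Things in the scene. Friction and masses are not known exactly. Their poses are not given: they have to be found in the camera images.
- rail: Stop rail fixed to the bench. Origin on the bench under the tube's middle; y along the tube, z up, -x from tube to lock grip (roughly to the robot). Grey base 100 (x) x 400 (y) x 12 mm high, 70 mm wide plate out to x = -160 under the lock. Aluminium square tube 40 x 40, 360 long, top 52 mm above the bench; five 12.5 mm holes in its top at y = -90, -45, 0, 45, 90 mm.
- cap_red: Red plastic end cap fixed on one end of the tube, 44 x 16 mm, 42 mm high. Origin: centre of its underside, 12 mm above the bench, on the tube's axis, 188 mm from the rail's middle. It is at either the +y or the -y end; the stop goes one hole (45 mm) towards it.
- cap_black: Black plastic end cap, like the red one, fixed on the other end of the tube.
- sleeve (a joint): Position of the blue stop sleeve in m along the rail's +y, 0 = pin in the middle hole (its start, within 1 mm), range -0.1 to 0.1; the neighbouring holes are at +0.045 and -0.045. Moves stiffly (2.5 N), only while the lock tongue is out of its lugs and the pin is out of the hole; the raised knob can drag it along.
- plunger (a joint): Lift of the spring plunger in m: 0 = pin (9 mm thick, round tip) fully down, 11 mm deep in a hole; 0.016 = pulled up to its upper stop. Above 0.011 the pin clears the tube; let down between holes it rests on the tube at 0.011. The spring pushes down with 4 N at 0, 8 N at 0.016.
- knob: Yellow upright cylindrical plunger knob, 28 mm diameter, 26 mm high, on the sleeve. Origin at its centre, on the pin's axis, 91 mm above the bench when the pin is down; z up. Rises with the plunger, travels with the sleeve. Below it a steel bushing, 20 mm diameter, up to 74 mm above the bench. Can be gripped on its sides from above.
- lock (a joint): Travel of the transport lock in m along the rail's -x axis: 0 = tongue fully in between the sleeve's lugs, 0.035 = end stop, tongue fully out. Starts between 0 and 0.008. Stiff (about 3 N), stays where it is left.
- lock_grip (a point): Point in the orange upright lock grip, 62 mm above the bench, on the grip's axis. The grip is 22 x 22 mm, sides parallel to the rail's axes, from 32 to 82 mm above the bench; at lock = 0 its axis lies at x = -75 mm, y = 0 in the rail's frame.
- sleeve_top (a point): Centre of the blue sleeve's flat top, 60 mm above the bench, on the pin's axis. Sleeve 52 mm (x) x 56 mm (y); on the +x side a steel stop blade reaches to rail x = 86 mm, on the -x side two lugs reach to x = -50 mm; the lock tongue (12 mm) lies between the lugs.
- plate_block: Bystander: loose aluminium plate block 75 x 55 x 24 mm with a hole; origin under its centre.
- oil_bottle: Bystander: upright oil bottle, 48 mm diameter, 110 mm high; origin under its centre.
- spanner: Bystander: steel spanner about 160 mm long lying on the bench; origin under its middle.
- bit_cup: Bystander: blue cup, 60 mm diameter, 60 mm high; origin under its centre.

How it is judged:
By the outcome, as a careful person would: the job done as asked, in the order asked, and still so for the second after the job is handed in, while the arm keeps its last pose, push and grip.
It also fails if it takes over 42 s, if anything falls off the work surface, if the arm or the gripper's body presses on something with over 40 N, if the wrist force passes 120 N, or if a joint passes its speed limit or range.

## Robot

A 6-joint arm with a two-finger parallel gripper is mounted at the origin on the work surface. World frame = base frame: x ahead of the robot, y to its left, z up, the work surface at z = 0. Lengths are in mm, angles in rad, forces in N, time in s.
With the tool pointing down it reaches from about 375 to 925 mm from the base axis. Payload 5.7 kg.
Tool frame: the origin (TCP) lies between the finger pads; the fingertips stand 19 mm ahead of it and the grasp point (between the pads) is the TCP; z points along the fingers, y is the line along which they close (so a half turn about z gives the same grasp; the last joint's range is limited). The gripper opens to 85 mm and grips with 20 to 120 N. Pads are 22 mm wide; open, the fingers measure 114 mm over their backs; the gripper's body (76 mm by 85 mm) begins 54 mm behind the grasp point. The pads swing forward as they close: fully open they stand 13 mm farther back than shut.
Start: joints at [-1.312, 0.359, 1.51, -0, 1.272, -0.115], TCP at [219.077, -558.544, 250.267] pointing down, gripper open.
Joint ranges: [-2.97, 2.97], [-1.01, 2.36], [0.21, 2.38], [-0.96, 4.11], [0.2, 2.71], [-2.98, 2.98]. Speed limits (rad/s): [2.39, 2.39, 3.14, 3.14, 3.14, 3.14].

## Interface

Orientations are given as [roll, pitch, yaw] about the fixed x, y, z axes, in that order (R = Rz(yaw) Ry(pitch) Rx(roll)).
In Python, from cell import sense, eyes, robot, nets gives the robot as it stands.
- The arm moves only by the tool apply_moves, never from a script. Its argument "moves" is a list of rows, each an object of numbers: "tx", "ty", "tz": the shift along the world's x, y, z in m; "twist": the turn about the world's z in degrees; "claw": the opening, from 0 (shut) to 1 (fully open). In form: [{"tx": .., "ty": .., "tz": .., "twist": .., "claw": ..}, ...]. A call has 1 to 8 rows; each row is the pose to reach, as a shift and turn from the pose commanded when the call began; what a row does not reach only later rows make up. A row lasts 1/12 s, in which the tool goes at most 41.7 mm and 7.16 degrees, less where a joint would pass 70% of its speed; a pose out of reach is approached as far as the arm can. A call with a gripper value outside its range is refused whole. The fingers move at their own pace and stop on an object; "grip_force" is the grip in N (left out, the last holds). Time passes only in rows, so rows that repeat a pose let the fingers close. It gives the time, the measured TCP pose, the force, the opening and the grip force at its end, in the units of the state.
- sense(): the state, without advancing time (a new reading comes with each control period).
- eyes.camera(name): name is "scene" or "side" or "wrist"; returns a dict with "image" (420x560x3 uint8, red, green, blue), "range_z" (420x560 float32, mm along the optical axis (not along the pixel's ray), 0 where there is no reading), "vertical_fov" (degrees; the focal length in pixels is half the picture's height over the tangent of half this angle, whatever the lens; pixels are square), "cx", "cy" (the principal point, pixels), "cam_to_world" (4x4, takes a point from camera to world coordinates). Camera axes: x right, y up, looking along -z (the intrinsics and any distortion apply to the point x, -y, -z); pixel columns grow to the right and rows downward; lengths in mm; the calibration is good to about 2 mm. A picture is of the moment at which its call begins.
- robot.close_job(): hands the job in; it is judged then, once.
Trained networks look in a picture, given as the dict that the camera call returned (one of the last four; its "shot" number tells which), for a name from the list of things; names that differ only in an ending like _2 or _b are one class to them, and where a whole thing is asked for, a point or a joint stands for the part that bears it (a point fixed in the world has none). Each returns a list of dicts, best first, with "conf" (0 to 1); they miss things now and then, are a little off and sometimes report something else, mostly with a low value. They report only what shows in the picture. A call takes as long as a camera call.
- nets.look_for(picture, query): "rect" ([left, top, right, bottom] in pixels, round what is visible of it).
The state is a dict: "t": time; "q": joint angles; "joint_vel": joint speeds; "joint_efforts": joint torques, N m; "tool_pos": TCP position; "eef_rot": TCP orientation; "contact_force": force on the tool from outside, world axes, zero at the start; "moment": the same for the moment, N m; "opening": finger opening in mm; "finger_force": force on a finger pad.
Only numpy, scipy, OpenCV 4.12 (cv2) and the standard library are available. Lean on these libraries where they do the work, as an engineer would, in place of code of your own. Each camera call takes 0.05 s, during which the arm holds its last target. There are 200 camera calls.

## Working session

There is one attempt and no reset: what is moved stays moved. The work goes in short steps, Python scripts to look and compute and a tool call to move; the robot and the scene stay as the last step left them, time stands still between calls to the robot, and variables do not carry over. Pictures are saved under pics/ and viewed, at most 10 in all, crops included, and the job is handed in when it is done.

Besides the shell and the picture viewer there is one more tool, called after "Call:" by a JSON object that holds its "method" and its "body", one argument or row to a line. apply_moves: Moves the arm, as the interface text tells. Its arguments: {"type":"object","properties":{"moves":{"type":"array","items":{"type":"object","properties":{"tx":{"type":"number"},"ty":{"type":"number"},"tz":{"type":"number"},"twist":{"type":"number"},"claw":{"type":"number"}}}},"grip_force":{"type":"number"}},"required":["moves"]}

```bash
mkdir -p pics
cat > h.py <<'E'
import numpy as np, cv2
from cell import sense, eyes, robot, nets
def pts(p):
    d=p["range_z"]; H,W=d.shape; f=H/2/np.tan(np.radians(p["vertical_fov"])/2)
    v,u=np.mgrid[:H,:W]; P=np.stack([(u-p["cx"])/f*d,-(v-p["cy"])/f*d,-d,np.ones_like(d)],-1)
    return (P@np.array(p["cam_to_world"]).T)[...,:3]
def save(p,n): cv2.imwrite("pics/"+n,p["image"][...,::-1])
E
python3 - <<'E'
from h import *
ims=[]
for n in ("scene","side"):
    p=eyes.camera(n); ims.append(p["image"]); print(n,{k:v for k,v in p.items() if k not in("image","range_z")})
    W=pts(p)
    for q in ("knob","lock_grip","sleeve","cap_red","cap_black"):
        r=nets.look_for(p,q)[:1]
        for o in r:
            l,t,R,b=[int(x) for x in o["rect"]]; w=W[t:b,l:R].reshape(-1,3); ok=p["range_z"][t:b,l:R].ravel()>0
            print(q,o, np.median(w[ok],0).round(0), np.percentile(w[ok],98,axis=0).round(0))
cv2.imwrite("pics/a.png",cv2.resize(np.vstack(ims)[...,::-1],(448,600)) if 0 else cv2.resize(np.hstack(ims)[...,::-1],(800,300)))
print(sense())
E
```

```text
scene {'vertical_fov': 56.09243919105306, 'cx': 279.8571982209232, 'cy': 204.4603720563997, 'cam_to_world': array([[ 7.83753224e-01, -3.57259386e-01,  5.08032100e-01,
         9.91813336e+02],
       [ 6.20666265e-01,  4.80119426e-01, -6.19886058e-01,
        -4.04582999e+02],
       [-2.24559677e-02,  8.01156082e-01,  5.98033997e-01,
         5.20373890e+02],
       [ 0.00000000e+00,  0.00000000e+00,  0.00000000e+00,
         1.00000000e+00]]), 'shot': 1}
knob {'rect': [203.7, 231.2, 222.1, 253.8], 'conf': 0.58} [ 606. -108.   96.] [616. -13. 105.]
lock_grip {'rect': [183.1, 217.8, 204.2, 252.6], 'conf': 0.63} [527. -86.  42.] [574.  -5.  83.]
sleeve {'rect': [190.3, 229.7, 243.9, 307.9], 'conf': 0.94} [ 613. -119.   43.] [679.   3. 104.]
cap_black {'rect': [297.1, 211.3, 313.2, 240.0], 'conf': 0.72} [668.  64.  45.] [679. 151.  55.]
side {'vertical_fov': 45.610609118430496, 'cx': 288.2859633797679, 'cy': 207.1074903900638, 'cam_to_world': array([[ 9.06688833e-01,  2.37606133e-01, -3.48509234e-01,
         2.89219700e+02],
       [-4.21542058e-01,  5.39337559e-01, -7.28983739e-01,
 
[... 678 characters left out ...]
16. 160.  54.]
{'t': 0.6, 'q': array([-1.31210337e+00,  3.58768502e-01,  1.51040671e+00, -1.95954912e-05,
        1.27253008e+00, -1.15111960e-01]), 'joint_vel': array([ 0.00078119,  0.00080045,  0.00289902,  0.00139397, -0.00106026,
        0.00087393]), 'joint_efforts': array([ 1.78694597e-05, -5.27289140e+01, -2.78916907e+01, -9.78295793e-05,
        2.03938143e-03, -6.68495915e-06]), 'tool_pos': array([ 219.06494684, -558.53246837,  250.28299097]), 'eef_rot': array([-3.14147861e+00,  5.66827444e-06,  3.73810676e-01]), 'contact_force': array([ 0.42244791,  0.78250677, -0.26019775]), 'moment': array([-0.01036383, -0.03104671,  0.0122794 ]), 'finger_force': 0.0, 'opening': 85.4059419929031}
```

View pics/a.png

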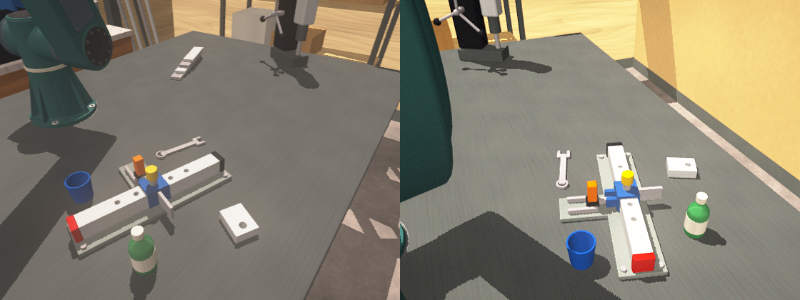

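The pictures show the red cap at the near, low-y end (scene crop 72,230) and the black one at the far end. The orange grip is on the robot side of the yellow knob. I'll measure these precisely by colour and depth.

```bash
cat > m.py <<'E'
from h import *
def masks(p):
    h=cv2.cvtColor(p["image"],cv2.COLOR_RGB2HSV).astype(int); H,S,V=h[...,0],h[...,1],h[...,2]
    s=(S>130)&(V>70)
    return dict(knob=s&(H>=20)&(H<=32),grip=s&(H>=7)&(H<=17),red=s&((H<=4)|(H>=174)),blue=s&(H>=105)&(H<=125))
def meas(n, box):
    p=eyes.camera(n); W=pts(p); ok=(p["range_z"]>0)&(W[...,0]>box[0])&(W[...,0]<box[1])&(W[...,1]>box[2])&(W[...,1]<box[3])
    out={}
    for k,m in masks(p).items():
        w=W[m&ok]
        if len(w)<15: continue
        zt=np.percentile(w[:,2],97); t=w[w[:,2]>zt-4]
        lo,hi=t.min(0),t.max(0); (c,sz,a)=cv2.minAreaRect(t[:,:2].astype(np.float32))
        print(n,k,len(w),"top z",zt.round(1),"n",len(t),"mean",t.mean(0).round(1),"rect",np.round(c,1),np.round(sz,1),round(a,1))
    t=W[ok&(abs(W[...,2]-52)<3.5)&(p["image"].min(-1)>110)]
    if len(t)>100:
        c,sz,a=cv2.minAreaRect(t[:,:2].astype(np.float32)); m=t.mean(0); e=np.linalg.svd(t[:,:2]-m[:2],full_matrices=False)[2][0]
        print(n,"tube",len(t),m.round(1),np.round(c,1),np.round(sz,1),round(a,2),"dir",np.degrees(np.arctan2(e[1],e[0])).round(2)%180)
    return p
E
python3 - <<'E'
from m import *
for n in("scene","side"): meas(n,(420,760,-340,120))
E
```

```text
scene knob 224 top z 105.6 n 156 mean [ 603.4 -107.3  104.2] rect [ 602.2 -106.9] [24.9 27.6] 71.7
scene grip 358 top z 83.4 n 97 mean [527.6 -83.8  82.2] rect [557.7 -93.5] [21.6 91.4] 70.5
scene red 433 top z 55.6 n 242 mean [ 548.2 -285.5   54. ] rect [ 546.6 -285. ] [14.8 44.6] 73.0
scene blue 225 top z 61.3 n 170 mean [ 448.7 -206.7   59.8] rect [ 448.1 -208.2] [57.5 55.4] 87.7
scene tube 3570 [ 601.4 -132.9   52.2] [ 603.5 -112.3] [204.1 347. ] 11.09 dir 73.71
side knob 410 top z 103.8 n 161 mean [ 600.5 -109.9  102.4] rect [ 601.5 -108.2] [29.8 24.4] 63.1
side grip 314 top z 79.7 n 38 mean [523.1 -90.7  78.5] rect [523.4 -85.9] [21.4 21.3] 75.7
side red 825 top z 54.1 n 305 mean [ 544.6 -288.4   52.6] rect [ 545.1 -287.9] [16.9 43.7] 73.5
side blue 2375 top z 59.8 n 678 mean [ 525.3 -156.8   58.5] rect [ 527.1 -159. ] [251.7  68.1] 35.2
side tube 3132 [ 595.1 -149.7   50.9] [ 669.1 -128.1] [364.7 181.2] 72.62 dir 73.6
```

Call:
{"method": "apply_moves", "body": {
  "moves": [
    {"tx":0.022,"ty":0.034,"twist":-5,"claw":1},
    {"tx":0.044,"ty":0.068,"twist":-10,"claw":1},
    {"tx":0.066,"ty":0.101,"twist":-15,"claw":1},
    {"tx":0.088,"ty":0.135,"twist":-20,"claw":1},
    {"tx":0.11,"ty":0.169,"twist":-25,"claw":1},
    {"tx":0.132,"ty":0.203,"twist":-30,"claw":1},
    {"tx":0.154,"ty":0.237,"twist":-35,"claw":1},
    {"tx":0.176,"ty":0.27,"twist":-38.7,"claw":1}
  ]
}}

```text
invalid input
```

Call:
{"method": "apply_moves", "body": {
  "moves": [
    {"tx":0.022,"ty":0.034,"claw":1},
    {"tx":0.044,"ty":0.068,"claw":1},
    {"tx":0.066,"ty":0.101,"claw":1},
    {"tx":0.088,"ty":0.135,"claw":1},
    {"tx":0.11,"ty":0.169,"claw":1},
    {"tx":0.132,"ty":0.203,"claw":1},
    {"tx":0.132,"ty":0.203,"claw":1},
    {"tx":0.132,"ty":0.203,"claw":1}
  ]
}}

```text
invalid input
```

Run:
```python
from m import *
p=meas("wrist",(470,690,-200,0)); save(p,"w1.png"); s=sense(); print(s["t"],s["tool_pos"],s["eef_rot"],s["contact_force"])
```

```text
0.75 [ 219.09120376 -558.54546112  250.28541108] [-3.14154703e+00 -2.56565146e-05  3.73772926e-01] [-0.03472351  0.25576396  0.0345501 ]
```

View pics/w1.png

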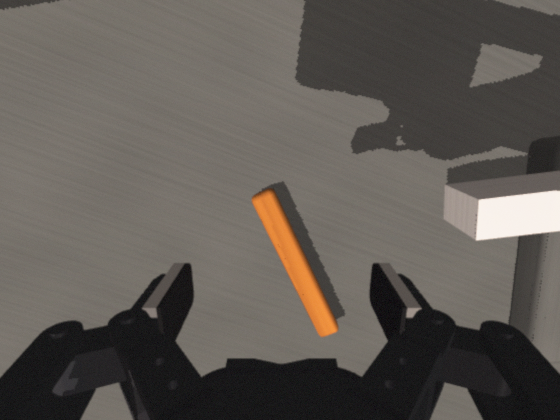

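The picture only shows the bare bench at the start pose, because the moves were refused. I'll resend them with every field filled in.

Call:
{"method": "apply_moves", "body": {
  "moves": [
    {"tx":0.022,"ty":0.034,"tz":0,"twist":-5,"claw":1},
    {"tx":0.044,"ty":0.068,"tz":0,"twist":-10,"claw":1},
    {"tx":0.066,"ty":0.101,"tz":0,"twist":-15,"claw":1},
    {"tx":0.088,"ty":0.135,"tz":0,"twist":-20,"claw":1},
    {"tx":0.11,"ty":0.169,"tz":0,"twist":-25,"claw":1},
    {"tx":0.132,"ty":0.203,"tz":0,"twist":-30,"claw":1},
    {"tx":0.154,"ty":0.237,"tz":0,"twist":-35,"claw":1},
    {"tx":0.176,"ty":0.27,"tz":0,"twist":-38.7,"claw":1}
  ]
}}

```text
t: 1.42
tool_pos: [395.8, -286.7, 250.5]
eef_rot: [3.142, -0.001, -0.306]
contact_force: [-0.2, -0.4, -0.7]
opening: 85.4
finger_force: 0.0
```

Call:
{"method": "apply_moves", "body": {
  "moves": [
    {"tx":0.022,"ty":0.034,"tz":0,"twist":0,"claw":1},
    {"tx":0.044,"ty":0.068,"tz":0,"twist":0,"claw":1},
    {"tx":0.066,"ty":0.101,"tz":0,"twist":0,"claw":1},
    {"tx":0.088,"ty":0.135,"tz":0,"twist":0,"claw":1},
    {"tx":0.11,"ty":0.169,"tz":0,"twist":0,"claw":1},
    {"tx":0.132,"ty":0.203,"tz":0,"twist":0,"claw":1},
    {"tx":0.132,"ty":0.203,"tz":0,"twist":0,"claw":1},
    {"tx":0.132,"ty":0.203,"tz":0,"twist":0,"claw":1}
  ]
}}

```text
t: 2.08
tool_pos: [527.9, -83.7, 250.3]
eef_rot: [-3.142, -0.0, -0.297]
contact_force: [0.6, -0.7, -0.4]
opening: 85.6
finger_force: 0.0
```

Run:
```python
from m import *
p=meas("wrist",(470,690,-200,0)); save(p,"w2.png"); s=sense(); print(s["t"],s["tool_pos"],s["eef_rot"],s["contact_force"])
```

```text
wrist knob 807 top z 105.8 n 804 mean [ 600.9 -106.4  104.3] rect [ 600.7 -106.2] [25.5 26.6] 7.8
wrist grip 538 top z 83.1 n 316 mean [525.  -84.5  81.8] rect [523.9 -82.4] [21.9 20.8] 73.0
wrist blue 2514 top z 61.7 n 2112 mean [ 600.  -107.6   60.3] rect [ 558.4 -150.2] [193.3  68. ] 45.9
wrist tube 6368 [608.8 -98.9  52.5] [ 634.1 -109.7] [220.6 105.2] 72.55 dir 72.41
2.1333 [527.07402275 -85.03640954 250.1687962 ] [ 3.14111241e+00  3.16274393e-04 -2.99249063e-01] [-0.12693984 -0.00255763  0.88985948]
```

View pics/w2.png

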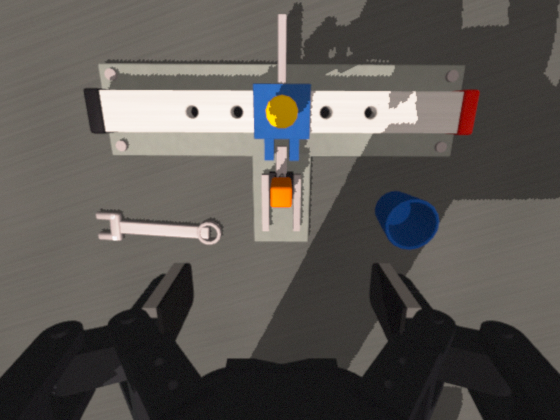

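The wrist view shows the grip at (281,192) and the knob at (282,112). The fingers line up with the rail, so I'll go down and grasp the lock.

Call:
{"method": "apply_moves", "body": {
  "moves": [
    {"tx":-0.002,"ty":0.001,"tz":-0.04,"twist":0,"claw":1},
    {"tx":-0.002,"ty":0.001,"tz":-0.08,"twist":0,"claw":1},
    {"tx":-0.002,"ty":0.001,"tz":-0.12,"twist":0,"claw":0.8},
    {"tx":-0.002,"ty":0.001,"tz":-0.15,"twist":0,"claw":0.7},
    {"tx":-0.002,"ty":0.001,"tz":-0.175,"twist":0,"claw":0.6},
    {"tx":-0.002,"ty":0.001,"tz":-0.186,"twist":0,"claw":0.5},
    {"tx":-0.002,"ty":0.001,"tz":-0.186,"twist":0,"claw":0.4},
    {"tx":-0.002,"ty":0.001,"tz":-0.186,"twist":0,"claw":0.35}
  ],
  "grip_force": 30
}}

```text
t: 2.8
tool_pos: [524.8, -85.6, 64.6]
eef_rot: [3.142, 0.001, -0.303]
contact_force: [-0.1, -0.5, 0.4]
opening: 29.7
finger_force: 0.0
```

Call:
{"method": "apply_moves", "body": {
  "moves": [
    {"tx":0,"ty":0,"tz":0,"twist":0,"claw":0.1},
    {"tx":0,"ty":0,"tz":0,"twist":0,"claw":0},
    {"tx":0,"ty":0,"tz":0,"twist":0,"claw":0},
    {"tx":0,"ty":0,"tz":0,"twist":0,"claw":0}
  ],
  "grip_force": 30
}}

```text
t: 3.13
tool_pos: [526.1, -83.2, 65.6]
eef_rot: [-3.139, -0.002, -0.303]
contact_force: [3.6, 8.9, -9.6]
opening: 21.5
finger_force: 34.1
```

Call:
{"method": "apply_moves", "body": {
  "moves": [
    {"tx":-0.0045,"ty":0.003,"tz":0,"twist":0,"claw":0},
    {"tx":-0.009,"ty":0.0045,"tz":0,"twist":0,"claw":0},
    {"tx":-0.0135,"ty":0.006,"tz":0,"twist":0,"claw":0},
    {"tx":-0.018,"ty":0.0075,"tz":0,"twist":0,"claw":0},
    {"tx":-0.0225,"ty":0.009,"tz":0,"twist":0,"claw":0},
    {"tx":-0.027,"ty":0.0105,"tz":0,"twist":0,"claw":0},
    {"tx":-0.03,"ty":0.0115,"tz":0,"twist":0,"claw":0},
    {"tx":-0.03,"ty":0.0115,"tz":0,"twist":0,"claw":0}
  ]
}}

```text
t: 3.8
tool_pos: [498.4, -74.2, 65.6]
eef_rot: [-3.142, -0.008, -0.302]
contact_force: [8.5, -0.8, 0.1]
opening: 21.6
finger_force: 35.3
```

Call:
{"method": "apply_moves", "body": {
  "moves": [
    {"tx":-0.002,"ty":0.0006,"tz":0,"twist":0,"claw":0},
    {"tx":-0.004,"ty":0.0012,"tz":0,"twist":0,"claw":0},
    {"tx":-0.0055,"ty":0.0018,"tz":0,"twist":0,"claw":0},
    {"tx":-0.0055,"ty":0.0018,"tz":0,"twist":0,"claw":0},
    {"tx":-0.0055,"ty":0.0018,"tz":0,"twist":0,"claw":0}
  ]
}}

```text
t: 4.22
tool_pos: [498.1, -74.1, 65.8]
eef_rot: [-3.141, -0.017, -0.302]
contact_force: [20.5, -3.9, -15.0]
opening: 21.5
finger_force: 33.5
```

The grip moved about 29 mm and then stopped hard, which fits the end stop. I'll release, rise and check.

Call:
{"method": "apply_moves", "body": {
  "moves": [
    {"tx":0.004,"ty":-0.001,"tz":0,"twist":0,"claw":0},
    {"tx":0.004,"ty":-0.001,"tz":0,"twist":0,"claw":0.3},
    {"tx":0.004,"ty":-0.001,"tz":0,"twist":0,"claw":0.6},
    {"tx":0.004,"ty":-0.001,"tz":0,"twist":0,"claw":0.6},
    {"tx":0.004,"ty":-0.001,"tz":0.03,"twist":0,"claw":0.6},
    {"tx":0.004,"ty":-0.001,"tz":0.07,"twist":0,"claw":0.7},
    {"tx":0.004,"ty":-0.001,"tz":0.11,"twist":0,"claw":0.7},
    {"tx":0.004,"ty":-0.001,"tz":0.15,"twist":0,"claw":0.7}
  ]
}}

```text
t: 4.88
tool_pos: [491.2, -71.7, 215.1]
eef_rot: [3.141, 0.004, -0.302]
contact_force: [0.9, 0.2, 0.4]
opening: 60.0
finger_force: 0.0
```

Run:
```python
from m import *
for n in("wrist","scene","side"):
    p=meas(n,(470,690,-200,0))
    if n=="wrist": save(p,"w3.png")
s=sense(); print(s["t"],s["tool_pos"],s["eef_rot"],s["contact_force"])
```

```text
wrist knob 1408 top z 105.6 n 1314 mean [ 600.6 -106.5  104.2] rect [ 600.6 -106.4] [26.5 27. ] 71.6
wrist grip 504 top z 83.1 n 252 mean [499.1 -76.5  81.6] rect [496.3 -74.1] [21.1 21.6] 71.9
wrist blue 3580 top z 61.7 n 2924 mean [ 597.1 -106.4   60.3] rect [ 558.5 -150.1] [192.8  69.4] 46.1
wrist tube 8561 [605.2 -96.8  52.4] [ 615.5 -104.2] [221.1  66.5] 72.69 dir 72.12
scene knob 250 top z 105.4 n 151 mean [ 603.6 -107.   104.1] rect [ 603.1 -106.9] [25.7 26.2] 76.4
scene grip 345 top z 82.7 n 97 mean [499.1 -74.8  81.6] rect [498.  -74.9] [21.6 21.6] 80.9
scene blue 32 top z 61.4 n 24 mean [ 586.8 -127.    60.4] rect [ 552.1 -148.8] [187.4  10.5] 31.7
scene tube 1725 [ 608.5 -108.    52.2] [ 633.3 -110.6] [221.4 110. ] 70.59 dir 71.85
side knob 417 top z 103.7 n 157 mean [ 600.6 -110.1  102.5] rect [ 601.  -109.1] [27.9 24.3] 62.5
side grip 301 top z 78.9 n 40 mean [496.7 -84.2  77.8] rect [500.2 -81.4] [29.4 16.5] 24.9
side blue 819 top z 60.2 n 378 mean [ 595.3 -114.3   58.6] rect [ 557.9 -152.4] [189.7  67.1] 46.1
side tube 1347 [ 604.  -119.4   50.9] [ 635.  -110.4] [219.  105.4] 72.69 dir 71.89
5.0333 [494.54779181 -72.59825786 217.26184539] [-3.14156761 -0.00547068 -0.30156367] [-0.19801504  0.11139627 -0.12018346]
```

View pics/w3.png

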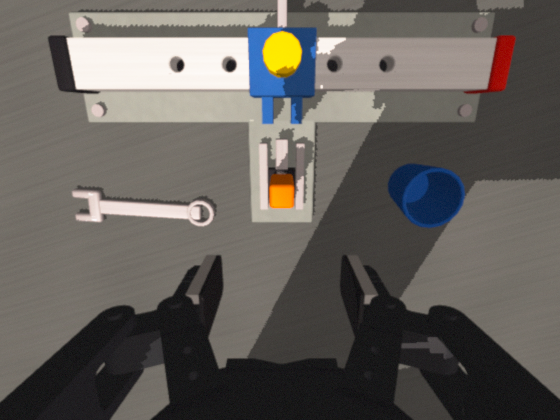

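The tongue is clear of the lugs: the grip is at (282,190) and its spacing from the knob is about 109 mm, so the lock is at its end stop. Next, the knob.

Call:
{"method": "apply_moves", "body": {
  "moves": [
    {"tx":0.038,"ty":-0.012,"tz":0,"twist":0,"claw":0.6},
    {"tx":0.075,"ty":-0.024,"tz":0,"twist":0,"claw":0.6},
    {"tx":0.1065,"ty":-0.0345,"tz":0,"twist":0,"claw":0.6},
    {"tx":0.1065,"ty":-0.0345,"tz":-0.04,"twist":0,"claw":0.6},
    {"tx":0.1065,"ty":-0.0345,"tz":-0.075,"twist":0,"claw":0.6},
    {"tx":0.1065,"ty":-0.0345,"tz":-0.075,"twist":0,"claw":0.6},
    {"tx":0.1065,"ty":-0.0345,"tz":-0.075,"twist":0,"claw":0.6}
  ]
}}

```text
t: 5.62
tool_pos: [596.2, -105.7, 136.0]
eef_rot: [3.142, 0.009, -0.302]
contact_force: [0.0, -0.3, 1.5]
opening: 51.2
finger_force: 0.0
```

Run:
```python
from m import *
s=sense(); print(s["t"],s["tool_pos"],s["eef_rot"],s["contact_force"])
```

```text
5.6167 [ 596.24634543 -105.68456634  136.00611184] [ 3.14152131  0.00947217 -0.30165864] [ 0.00660302 -0.2906077   1.45410836]
```

Call:
{"method": "apply_moves", "body": {
  "moves": [
    {"tx":0.001,"ty":0,"tz":-0.02,"twist":0,"claw":0.6},
    {"tx":0.001,"ty":0,"tz":-0.035,"twist":0,"claw":0.6},
    {"tx":0.001,"ty":0,"tz":-0.0455,"twist":0,"claw":0.55},
    {"tx":0.001,"ty":0,"tz":-0.0455,"twist":0,"claw":0.5},
    {"tx":0.001,"ty":0,"tz":-0.0455,"twist":0,"claw":0.45},
    {"tx":0.001,"ty":0,"tz":-0.0455,"twist":0,"claw":0.42}
  ]
}}

```text
t: 6.12
tool_pos: [601.8, -106.9, 95.2]
eef_rot: [-3.141, -0.002, -0.302]
contact_force: [0.4, -0.2, 0.2]
opening: 35.9
finger_force: 0.0
```

Run:
```python
from m import *
p=meas("wrist",(470,690,-200,0)); save(p,"w4.png")
s=sense(); print(s["t"],s["tool_pos"],s["eef_rot"],s["contact_force"],s["opening"])
```

```text
wrist knob 3793 top z 105.3 n 2770 mean [ 602.3 -106.8  104.2] rect [ 601.2 -106.4] [27.1 27.6] 87.8
wrist grip 124 top z 151.0 n 10 mean [ 610.7 -109.5  150.9] rect [ 610.7 -109.8] [7.  1.1] 72.9
wrist blue 4331 top z 61.7 n 4331 mean [ 611.9 -109.9   60.7] rect [ 601.3 -106.4] [54.8 51.6] 72.9
wrist tube 13990 [608.8 -97.1  52.5] [ 634.  -109.5] [221.4 105.7] 72.69 dir 72.51
6.1667 [ 601.90742976 -106.96374439   95.27907471] [-3.14147659e+00 -2.22369987e-03 -3.01572508e-01] [ 0.38709803 -1.21488017 -0.64246279] 36.08313633683818
```

View pics/w4.png

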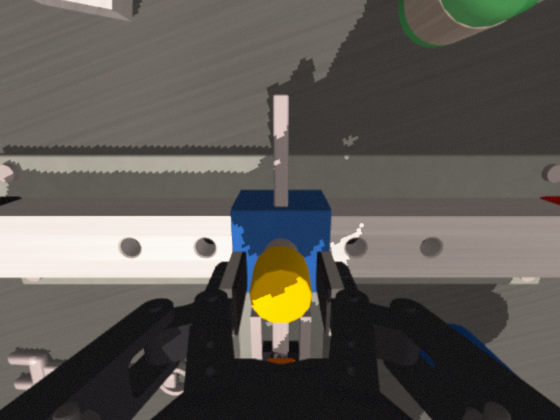

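The knob is centred between the pads at (282,290), so I'll close on it.

Call:
{"method": "apply_moves", "body": {
  "moves": [
    {"tx":-0.0005,"ty":0,"tz":-0.002,"twist":0,"claw":0.3},
    {"tx":-0.0005,"ty":0,"tz":-0.002,"twist":0,"claw":0},
    {"tx":-0.0005,"ty":0,"tz":-0.002,"twist":0,"claw":0},
    {"tx":-0.0005,"ty":0,"tz":-0.002,"twist":0,"claw":0},
    {"tx":-0.0005,"ty":0,"tz":-0.002,"twist":0,"claw":0}
  ],
  "grip_force": 50
}}

```text
t: 6.58
tool_pos: [601.9, -107.1, 94.1]
eef_rot: [-3.141, -0.004, -0.302]
contact_force: [-1.7, 0.5, 9.4]
opening: 26.7
finger_force: 48.5
```

Call:
{"method": "apply_moves", "body": {
  "moves": [
    {"tx":0,"ty":0,"tz":0.003,"twist":0,"claw":0},
    {"tx":0,"ty":0,"tz":0.006,"twist":0,"claw":0},
    {"tx":0,"ty":0,"tz":0.009,"twist":0,"claw":0},
    {"tx":0,"ty":0,"tz":0.012,"twist":0,"claw":0},
    {"tx":0,"ty":0,"tz":0.0145,"twist":0,"claw":0},
    {"tx":0,"ty":0,"tz":0.0145,"twist":0,"claw":0},
    {"tx":0,"ty":0,"tz":0.0145,"twist":0,"claw":0}
  ]
}}

```text
t: 7.17
tool_pos: [601.7, -107.0, 106.3]
eef_rot: [-3.141, -0.002, -0.302]
contact_force: [5.6, -1.1, -7.1]
opening: 26.4
finger_force: 49.6
```

The lift is about 12 mm and the 7 N matches the spring. I'll raise it slightly more, then slide towards red.

Call:
{"method": "apply_moves", "body": {
  "moves": [
    {"tx":0,"ty":0,"tz":0.0015,"twist":0,"claw":0},
    {"tx":0,"ty":0,"tz":0.0015,"twist":0,"claw":0},
    {"tx":-0.0015,"ty":-0.0048,"tz":0.0015,"twist":0,"claw":0},
    {"tx":-0.003,"ty":-0.0096,"tz":0.0015,"twist":0,"claw":0},
    {"tx":-0.0045,"ty":-0.0144,"tz":0.0015,"twist":0,"claw":0},
    {"tx":-0.006,"ty":-0.0192,"tz":0.0015,"twist":0,"claw":0},
    {"tx":-0.0075,"ty":-0.024,"tz":0.0015,"twist":0,"claw":0},
    {"tx":-0.0075,"ty":-0.024,"tz":0.0015,"twist":0,"claw":0}
  ]
}}

```text
t: 7.83
tool_pos: [594.0, -131.6, 107.6]
eef_rot: [-3.142, -0.002, -0.302]
contact_force: [5.5, -3.3, -7.7]
opening: 26.5
finger_force: 49.8
```

Call:
{"method": "apply_moves", "body": {
  "moves": [
    {"tx":-0.0015,"ty":-0.0048,"tz":0,"twist":0,"claw":0},
    {"tx":-0.003,"ty":-0.0096,"tz":0,"twist":0,"claw":0},
    {"tx":-0.0045,"ty":-0.0144,"tz":0,"twist":0,"claw":0},
    {"tx":-0.006,"ty":-0.0192,"tz":0,"twist":0,"claw":0},
    {"tx":-0.006,"ty":-0.0192,"tz":0,"twist":0,"claw":0},
    {"tx":-0.006,"ty":-0.0192,"tz":0,"twist":0,"claw":0}
  ]
}}

```text
t: 8.33
tool_pos: [588.1, -150.8, 107.6]
eef_rot: [3.141, -0.002, -0.302]
contact_force: [4.4, -2.3, -7.6]
opening: 26.6
finger_force: 49.9
```

Run:
```python
from m import *
p=meas("wrist",(470,690,-250,0)); save(p,"w5.png")
s=sense(); print(s["t"],s["tool_pos"],s["eef_rot"],s["contact_force"],s["opening"])
```

```text
wrist knob 3889 top z 118.6 n 2807 mean [ 588.5 -151.1  117.5] rect [ 587.5 -150.8] [26.7 27.6] 71.8
wrist blue 3904 top z 61.6 n 3897 mean [ 598.3 -154.2   60.7] rect [ 554.5 -186.1] [170.   60.2] 39.8
wrist tube 17841 [ 600.4 -119.1   52.5] [ 642.3 -139.3] [273.4 139.5] 72.82 dir 73.07
8.3833 [ 588.09400141 -150.82226447  107.60893667] [ 3.14111248e+00 -2.12641924e-03 -3.01797844e-01] [ 5.06814837 -2.88612681 -8.27946425] 26.676669248381934
```

View pics/w5.png

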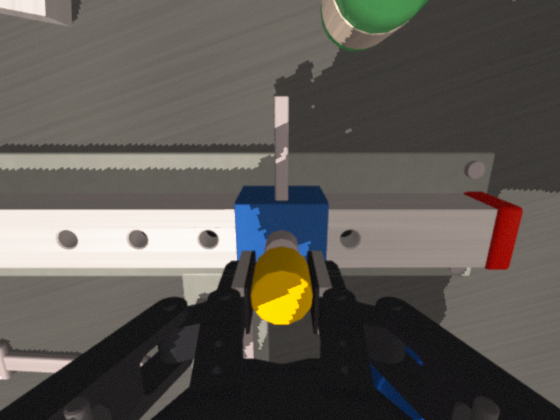

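The red cap is at (505,232), and the sleeve (centre about 281 px) sits over the next hole, which should be near 279 px. The slide came to about 45.8 mm, so I'll trim 0.6 mm back and lower the pin.

Call:
{"method": "apply_moves", "body": {
  "moves": [
    {"tx":0.0002,"ty":0.0006,"tz":0,"twist":0,"claw":0},
    {"tx":0.0002,"ty":0.0006,"tz":-0.003,"twist":0,"claw":0},
    {"tx":0.0002,"ty":0.0006,"tz":-0.0055,"twist":0,"claw":0},
    {"tx":0.0002,"ty":0.0006,"tz":-0.0075,"twist":0,"claw":0},
    {"tx":0.0002,"ty":0.0006,"tz":-0.0095,"twist":0,"claw":0},
    {"tx":0.0002,"ty":0.0006,"tz":-0.0115,"twist":0,"claw":0},
    {"tx":0.0002,"ty":0.0006,"tz":-0.013,"twist":0,"claw":0},
    {"tx":0.0002,"ty":0.0006,"tz":-0.013,"twist":0,"claw":0}
  ]
}}

```text
t: 9.05
tool_pos: [588.2, -150.3, 94.7]
eef_rot: [3.141, -0.002, -0.302]
contact_force: [4.0, -3.4, -4.9]
opening: 26.3
finger_force: 50.1
```

Call:
{"method": "apply_moves", "body": {
  "moves": [
    {"tx":0,"ty":0,"tz":-0.001,"twist":0,"claw":0},
    {"tx":0,"ty":0,"tz":-0.002,"twist":0,"claw":0},
    {"tx":0,"ty":0,"tz":-0.003,"twist":0,"claw":0},
    {"tx":0,"ty":0,"tz":-0.003,"twist":0,"claw":0},
    {"tx":0,"ty":0,"tz":-0.003,"twist":0,"claw":0}
  ]
}}

```text
t: 9.47
tool_pos: [588.4, -150.4, 94.1]
eef_rot: [3.141, -0.003, -0.301]
contact_force: [-0.6, -2.2, 12.6]
opening: 26.2
finger_force: 52.3
```

Run:
```python
from m import *
p=meas("wrist",(470,690,-250,0)); meas("scene",(470,690,-250,0))
s=sense(); print(s["t"],s["tool_pos"],s["eef_rot"],s["contact_force"],s["opening"])
```

```text
wrist knob 3915 top z 105.2 n 2810 mean [ 588.7 -150.6  104.1] rect [ 587.6 -150.2] [26.8 28.1] 71.5
wrist blue 3842 top z 61.5 n 3838 mean [ 601.  -154.3   60.5] rect [ 553.9 -178.3] [160.9  57.7] 29.4
wrist tube 20140 [ 600.5 -119.6   52.5] [ 608.  -124.5] [152.8 248.3] 2.06 dir 73.29
scene knob 312 top z 105.2 n 170 mean [ 590.4 -150.2  103.9] rect [ 589.4 -148.8] [24.4 27.4] 50.7
scene grip 48 top z 126.7 n 2 mean [ 590.8 -142.1  139.9] rect [ 590.8 -142.1] [23.3  0. ] 132.6
scene blue 102 top z 62.2 n 99 mean [ 553.6 -159.3   60.4] rect [ 538.1 -167.5] [176.   29.8] 30.9
scene tube 2404 [ 598.9 -135.4   52.2] [ 627.  -134.6] [271.4 107.6] 73.11 dir 72.97
9.5667 [ 588.391592   -150.40006849   94.06620803] [ 3.14054073 -0.00321318 -0.30139691] [-0.15780334 -2.61331598 12.01932814] 26.163056239423973
```

The pin is home: knob top and tool height match the start, and it bottoms out at 12 N. I'm handing in now.

```bash
python3 -c "
from cell import robot; print(robot.close_job())"
```

```text
the job is handed in; nothing more can be done
None
```

I slid the lock out to its end stop and moved the sleeve one hole towards the red end. The pin is fully home there with the yellow knob still held, and I handed the job in at about 9.6 s; no verdict came back.

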